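Refit the core key on the tray sealer's film shaft

ROBOT

A 6-joint arm with a two-finger parallel gripper is mounted at the origin on the work surface. World frame = base frame: x ahead of the robot, y to its left, z up, the work surface at z = 0. Lengths are in mm, angles in rad, forces in N, time in s.
With the tool pointing down it reaches from about 400 to 925 mm from the base axis. Payload 12.5 kg.
Tool frame: the origin (TCP) lies on the front face of the gripper's body, between the roots of the fingers; the fingertips stand 78 mm ahead of it and the grasp point (between the pads) lies 59 mm ahead of it (env.nose_length is the distance from the TCP to the fingertips, in mm); z points along the fingers, y is the line along which they close (so a half turn about z gives the same grasp; the last joint's range is limited). The gripper opens to 95 mm and grips with 3 to 60 N. Pads are 20 mm wide; open, the fingers measure 119 mm over their backs; the gripper's body (75 mm by 180 mm) begins 59 mm behind the grasp point.
Start: joints at [-1.407, 0.491, 1.559, -0, 1.092, -0.106], TCP at [166.608, -602.395, 292.261] pointing down, gripper open.
Joint ranges: [-3.1, 3.1], [-0.84, 2.19], [0.05, 2.79], [-1.13, 4.28], [0.06, 2.93], [-2.69, 2.69]. Speed limits (rad/s): [2.22, 2.22, 2.79, 3.14, 3.14, 3.14].

INTERFACE

Orientations are given as [roll, pitch, yaw] about the fixed x, y, z axes, in that order (R = Rz(yaw) Ry(pitch) Rx(roll)).
In Python, from cell import env gives the robot as it stands.
- The arm moves only by the tool jog_arm, never from a script. Its argument "motion" is a list of rows, each a list of 7 numbers: the turn, a rotation vector about the tool's x, y, z in degrees, then the shift along the tool's x, y, z in mm, then the finger opening in mm, from 0 to 95.1. In form: [[wx, wy, wz, x, y, z, hand], ...]. A call has 1 to 10 rows; each row shifts and turns the commanded pose from where the row before left it, along the tool's axes as they then stand; what a row does not reach is not made up. A row lasts 1/8 s, in which the tool goes at most 62.5 mm and 10.7 degrees, less where a joint would pass 70% of its speed; a pose out of reach is approached as far as the arm can. A call is refused whole if a number of a shift passes 62.5 or a number of a turn 10.7, either way. A call with a gripper value outside its range is refused whole. The fingers move at their own pace and stop on an object; the grip force is fixed at half the most. Time passes only in rows, so rows that do not move let the fingers close. It gives the time, the measured TCP pose, the force, the opening and the grip force at its end, in the units of the state.
- env.state(): the state, without advancing time (a new reading comes with each control period).
- env.read_camera(name): name is "scene" or "side" or "wrist"; returns a dict with "color" (400x640x3 uint8, red, green, blue), "z_map" (400x640 float32, mm along the optical axis (not along the pixel's ray), 0 where there is no reading), "camera_matrix" (3x3 intrinsics, pixels), "world_to_cam" (4x4, takes a point from world to camera coordinates). Camera axes: x right, y up, looking along -z (the intrinsics and any distortion apply to the point x, -y, -z); pixel columns grow to the right and rows downward; lengths in mm; the calibration is good to about 2 mm. The wrist camera is an equidistant fisheye: a pixel r from the principal point sees the ray r / f radians off the axis. A picture is of the moment at which its call begins.
- env.job_done(): hands the job in; it is judged then, once.
Trained networks look in the newest picture that a camera, given by its name, has taken for a name from the list of things; names that differ only in an ending like _2 or _b are one class to them, and where a whole thing is asked for, a point or a joint stands for the part that bears it (a point fixed in the world has none). Each returns a list of dicts, best first, with "score" (0 to 1); they miss things now and then, are a little off and sometimes report something else, mostly with a low value. They report only what shows in the picture. A call takes as long as a camera call.
- env.recognise(camera, thing): "location" ([column, row] in pixels, amid what is visible of it).
The state is a dict: "t": time; "joints": joint angles; "qvel": joint speeds; "tau": joint torques, N m; "eef_pos": TCP position; "tcp_rot": TCP orientation; "ft_force": force on the tool from outside, world axes, zero at the start; "moment": the same for the moment, N m; "opening": opening from 0.0 (shut) to 1.0 (fully open); "grip_force": force on a finger pad.
Only numpy, scipy, OpenCV 4.12 (cv2) and the standard library are available. Lean on these libraries where they do the work, as an engineer would, in place of code of your own. Each camera call takes 0.05 s, during which the arm holds its last target. There are 200 camera calls.

TASK

The tray sealer's film shaft has been washed down and its core key has to go back in. Find where the shaft's keyway points by feel or by eye, turn the shaft until the keyway faces straight up and let go, lay the brass core key from the drip tray flat into it, all the way down, and then slide both white side discs inward up to their stops so that they trap the ends of the key. The shaft must still have its keyway up when you leave it; leave everything else as it stands.

Things in the scene. Friction and masses are not known exactly. Their poses are not given: they have to be found in the camera images.
- sealer: The fixed table-top tray sealer. Origin: on the table under the film shaft's middle; y along the shaft, x away from the robot side. Base plate 12 mm high. Two side plates hold the shaft (inner faces 134 mm either side of the middle, tops 30 mm above the axis; bearing caps out to 166 mm). From 125 mm behind the shaft: a white box and closed lid, 116 mm high.
- keyway (a point): The film shaft: a level round steel bar, 54 mm in diameter, axis 135 mm above the table, free below and in front. Point: middle of the shaft, on its axis. y along the shaft to the left disc; z out of the keyway, turning with the shaft. Keyway: slot along the shaft 22 mm wide, 132 mm long (centred), dark flat floor 12 mm from the axis, edges 25 mm from it.
- film_shaft (a joint): Angle of the film shaft in rad about its y axis: 0 (or any full turn) is keyway up, positive turns the keyway from up towards the sealer's x (away from the robot). It turns either way without end; bearing drag of about 0.15 N m keeps it where it is left. Starts anywhere from 1.0 to 5.28, so at least 57 degrees from up.
- core_key: The core key: a loose brass bar 124 mm long, 16 mm wide, 12 mm high, about 0.19 kg, lying flat on the drip tray's floor at first. Origin: centre of its underside; x along its length, y across, z up. Fully down in the keyway its underside is 12 mm from the shaft axis and its top level with the keyway's edges, with 3 mm play at each side, 4 mm at each end; either way round.
- parts_tray: The drip tray: steel, fixed, 260 mm (x) by 200 mm (y), walls 4 mm thick and 20 mm high, floor 4 mm thick. Origin: centre of its underside. The core key lies in its half nearer the robot, the spacer bar and the wrench in the other.
- left_disc (a joint): Slide of the left side disc along the shaft, in m: 0 fully parked by the side plate, growing as it moves inward to 0.050 at its stop. Starts at 0 to 0.018, stays where it is left, takes about 3 N to push.
- left_disc_mid (a point): The left side disc (on the shaft's +y side): white plastic, 100 mm in diameter, 10 mm thick, with a hub 68 mm in diameter and 20 mm long on its outer side; slides on the shaft and turns with it. Point: middle of the 10 mm disc, on the shaft axis, 101 mm from the shaft's middle when parked, 51 mm at its stop; axes as point keyway. The bore clears the shaft and a key that is fully down.
- right_disc (a joint): The same for the right side disc: 0 fully parked, 0.050 inward at its stop, starting between 0 and 0.018.
- right_disc_mid (a point): The right side disc (towards the keyway point's -y), the mirror image of the left one: middle of the 10 mm disc, on the shaft axis.
- spacer_bar: Bystander in the drip tray: a steel bar 80 by 30 by 10 mm. Origin: centre of its underside.
- wrench: Bystander in the drip tray: a steel wrench 130 mm long.
- core_tube_a: Bystander: a cardboard tube standing on end, 72 mm in diameter and 120 mm high. Origin: centre of its foot.
- core_tube_b: Bystander: another such cardboard tube.
- spray_bottle: Bystander: a white and blue spray bottle, 80 mm in diameter, 213 mm high. Origin: centre of its foot.
- tub: Bystander: a white tub with a green lid, 128 mm in diameter, 112 mm high. Origin: centre of its foot.
- food_trays: Bystander: a stack of black food trays, 130 by 175 by 82 mm. Origin: centre of its underside.

How it is judged (in metres and radians):
On the way, in this order (a step that is already met when the one before it is completed fails the run):
1. the shaft rests with its keyway straight up (within 8 degrees), the fingers off it (angle between keyway's own z axis and vertical below 0.14 rad and contact force between the fingers and sealer below 0.5 N), for 0.2 s.
2. the core key lies flat in the keyway, all the way down (z of core_key in the frame of keyway between 0.01 and 0.0138 m and x of core_key in the frame of keyway between -0.005 and 0.005 m and angle between the z axis of core_key and the z axis of keyway, either way round below 0.06 rad and angle between the x axis of core_key and the y axis of keyway, either way round below 0.06 rad), for 0.1 s.
3. both side discs are at their stops (value of joint each of left_disc, right_disc above 0.047 m), for 0.1 s.
At the end, for the whole second after the job is handed in: The keyway faces up within 8 degrees; the core key lies flat in it on its floor (within 2 mm of fully down, 5 mm across, 8 mm along); both side discs are within 3 mm of their inward stops; the key is at rest (all of step 2 and all of step 3 and angle between keyway's own z axis and vertical below 0.14 rad and y of core_key in the frame of keyway between -0.008 and 0.008 m and linear speed of core_key below 0.02 m/s); the robot touches nothing.
It fails at once if another thing in the drip tray was shifted by more than 20 mm (distance of any of spacer_bar, wrench from where it was at the start of the episode above 0.02 m).
It fails at once if another thing on the table was shifted by more than 20 mm (distance of any of core_tube_a, core_tube_b, spray_bottle, tub, food_trays from where it was at the start of the episode above 0.02 m).
It also fails if it takes over 72 s, if anything falls off the work surface, if the arm or the gripper's body presses on something with over 40 N, if the wrist force passes 120 N, or if a joint passes its speed limit or range.

## Working session

There is one attempt and no reset: what is moved stays moved. The work goes in short steps, Python scripts to look and compute and a tool call to move; the robot and the scene stay as the last step left them, time stands still between calls to the robot, and variables do not carry over. Pictures are saved under pics/ and viewed, at most 10 in all, crops included, and the job is handed in when it is done.

Besides the shell and the picture viewer there is one more tool, called as name(argument=value, ...), one argument or row to a line, values as JSON. jog_arm: Moves the arm, as the interface text tells. Its arguments: {"type":"object","properties":{"motion":{"type":"array"}},"required":["motion"]}

```bash
ls; mkdir -p pics
cat > h.py <<'E'
from cell import env
import numpy as np, cv2
def cam(n):
    c=env.read_camera(n); return c
def save(c,f): cv2.imwrite('pics/'+f,c['color'][:,:,::-1])
def cloud(c):
    K=c['camera_matrix'];z=c['z_map'];h,w=z.shape
    u,v=np.meshgrid(np.arange(w),np.arange(h))
    X=(u-K[0,2])/K[0,0]*z;Y=(v-K[1,2])/K[1,1]*z
    P=np.stack([X,-Y,-z,np.ones_like(z)],-1)
    W=P@np.linalg.inv(c['world_to_cam']).T
    W=W[...,:3].copy();W[z<=0]=np.nan
    return W
E
python3 - <<'E'
from h import *
s=env.state();print({k:np.round(v,3) for k,v in s.items()})
ims=[]
for n in ['scene','side']:
    c=cam(n);save(c,n+'0.png');W=cloud(c);np.savez(n+'0.npz',W=W,col=c['color'])
    print(n,np.round(np.linalg.inv(c['world_to_cam'])[:3],2).tolist(),np.round(c['camera_matrix'],1).tolist())
    for t in ['sealer','keyway','core_key','parts_tray','left_disc','right_disc','spacer_bar','wrench','core_tube_a','spray_bottle','tub','food_trays']:
        for r in env.recognise(n,t)[:2]:
            u,v=np.round(r['location']).astype(int);print(n,t,round(r['score'],2),(u,v),np.round(W[v,u]))
E
```

```text
pics
{'t': np.float64(0.0), 'joints': array([-1.407,  0.492,  1.559,  0.   ,  1.092, -0.106]), 'qvel': array([-0.001, -0.   ,  0.   , -0.001, -0.   ,  0.   ]), 'tau': array([-2.0000e-03, -6.1265e+01, -2.5819e+01,  6.9000e-02,  4.8000e-02,
       -0.0000e+00]), 'eef_pos': array([ 166.601, -602.22 ,  291.654]), 'tcp_rot': array([-3.14, -0.  ,  0.27]), 'ft_force': array([ 0.474, -0.901, -0.147]), 'moment': array([-0.029,  0.028,  0.004]), 'grip_force': np.float64(0.0), 'opening': np.float64(1.0)}
scene [[-0.0, -0.75, 0.67, 1578.8], [1.0, -0.0, 0.0, 33.22], [-0.0, 0.67, 0.75, 1272.86]] [[388.6, 0.0, 319.6], [0.0, 388.6, 204.6], [0.0, 0.0, 1.0]]
scene sealer 0.97 (np.int64(256), np.int64(236)) [ 697. -209.  110.]
scene core_key 0.61 (np.int64(345), np.int64(208)) [475. 137.  17.]
scene parts_tray 0.92 (np.int64(344), np.int64(220)) [529. 132.   2.]
scene left_disc 0.69 (np.int64(184), np.int64(194)) [ 451. -546.   78.]
scene right_disc 0.67 (np.int64(451), np.int64(201)) [522. 558. 115.]
scene right_disc 0.6 (np.int64(231), np.int64(196)) [ 540. -319.  161.]
scene spacer_bar 0.63 (np.int6
[... 1085 characters left out ...]
 17.]
side parts_tray 0.66 (np.int64(294), np.int64(237)) [509. 142.   5.]
side left_disc 0.55 (np.int64(369), np.int64(176)) [ 512. -103.  169.]
side spacer_bar 0.71 (np.int64(292), np.int64(224)) [560. 132.  13.]
side wrench 0.56 (np.int64(287), np.int64(214)) [615. 132.  12.]
side core_tube_a 0.97 (np.int64(180), np.int64(226)) [554. 452. 113.]
side core_tube_a 0.65 (np.int64(204), np.int64(256)) [440. 407.  87.]
side spray_bottle 0.57 (np.int64(138), np.int64(255)) [454. 558. 134.]
side spray_bottle 0.38 (np.int64(356), np.int64(160)) [ 686. -142.  113.]
side tub 0.54 (np.int64(474), np.int64(167)) [ 537. -522.   85.]
side food_trays 0.8 (np.int64(499), np.int64(192)) [ 391. -507.   83.]
```

Run:
```python
import cv2
a=cv2.imread('pics/scene0.png')[140:300,150:480];cv2.imwrite('pics/sc.png',cv2.resize(a,(790,383),interpolation=cv2.INTER_CUBIC))
a=cv2.imread('pics/side0.png')[110:290,240:480];cv2.imwrite('pics/si.png',cv2.resize(a,(790,592),interpolation=cv2.INTER_CUBIC))
```

```text
(no output)
```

View pics/sc.png

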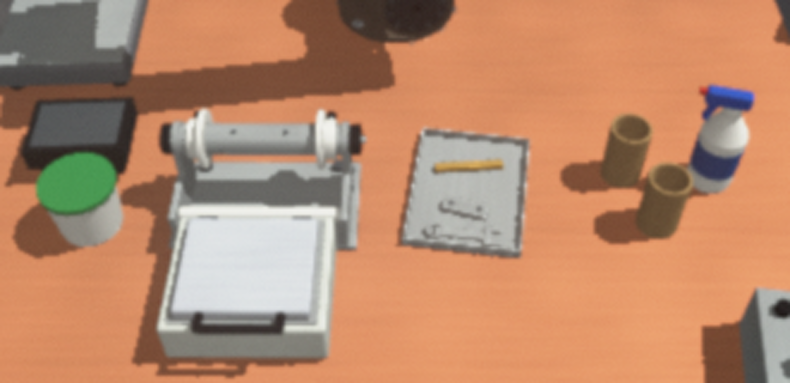

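View pics/si.png

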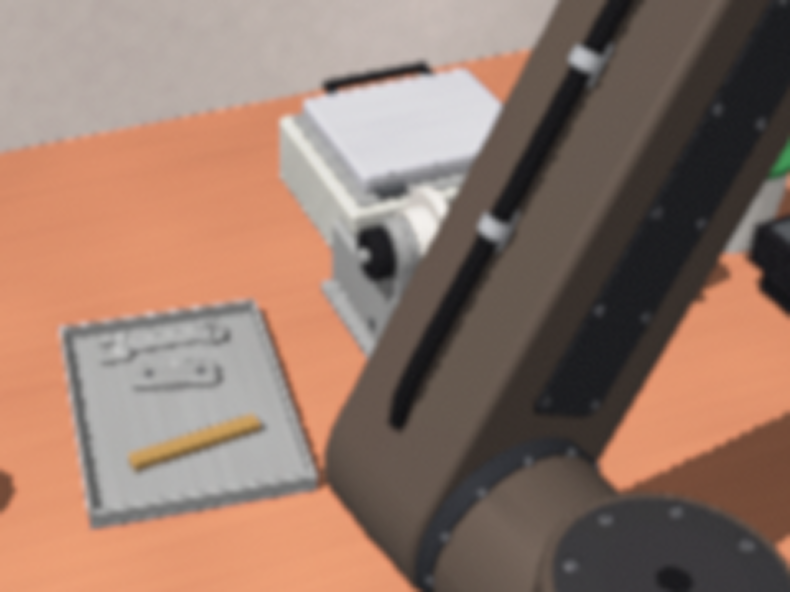

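The scene view shows the sealer with its shaft at crop row ~138. Its two discs are at crop columns ~200 and ~326, and there is no slot on the visible side. The brass key is at about (468,166), and the spacer and wrench sit behind it. The side view has the shaft hidden by the arm, with the key clear at (196,443). Next I'll fit the poses.

Run:
```python
import numpy as np,cv2
d=np.load('scene0.npz');W=d['W'];C=d['col'].astype(int)
hsv=cv2.cvtColor(d['col'],cv2.COLOR_RGB2HSV)
# shaft top between discs
m=(W[...,2]>152)&(W[...,2]<175)&(W[...,0]>440)&(W[...,0]<640)&(W[...,1]<-50)&(W[...,1]>-420)
P=W[m];print(len(P),P.min(0),P.max(0))
for y0 in range(-420,-50,10):
    q=P[(P[:,1]>=y0)&(P[:,1]<y0+10)]
    if len(q):print(y0,len(q),np.round(q.mean(0),1),'zmax',q[:,2].max().round(1),'x',q[:,0].min().round(),q[:,0].max().round())
for n in ['scene','side']:
    d=np.load(n+'0.npz');W=d['W'];hsv=cv2.cvtColor(d['col'],cv2.COLOR_RGB2HSV)
    m=(hsv[...,1]>120)&(hsv[...,0]>14)&(hsv[...,0]<30)&(W[...,0]>380)&(W[...,0]<560)&(W[...,1]>0)&(W[...,1]<270)
    p=W[m];print(n,'key',len(p),p.min(0).round(),p.max(0).round())
    r=cv2.minAreaRect(p[:,:2].astype(np.float32));print(r, np.median(p[:,2]))
```

```text
592 [ 479.99303732 -379.1177088   152.02048718] [570.94145457 -52.50769642 174.42295555]
-380 13 [ 527.7 -374.5  156.9] zmax 161.6 x 512.0 539.0
-370 13 [ 526.4 -365.7  156. ] zmax 159.8 x 514.0 540.0
-360 19 [ 529.2 -355.1  159. ] zmax 165.2 x 511.0 544.0
-350 16 [ 523.2 -345.4  157.3] zmax 161.6 x 507.0 535.0
-340 20 [ 531.7 -333.9  159.2] zmax 164.9 x 510.0 548.0
-330 22 [ 526.8 -324.8  161. ] zmax 167.4 x 480.0 556.0
-320 15 [ 547.7 -315.4  162.3] zmax 173.5 x 525.0 567.0
-310 39 [ 534.9 -304.7  163.2] zmax 174.4 x 481.0 570.0
-300 19 [ 527.2 -295.3  155.8] zmax 160.6 x 505.0 548.0
-290 20 [ 526.9 -285.2  156.2] zmax 160.2 x 505.0 548.0
-280 15 [ 526.4 -274.8  157.3] zmax 161.8 x 507.0 545.0
-270 19 [ 527.8 -264.8  156.2] zmax 162.3 x 507.0 545.0
-260 15 [ 525.3 -254.2  156.5] zmax 160.3 x 506.0 539.0
-250 17 [ 527.4 -245.   155.9] zmax 158.7 x 507.0 543.0
-240 12 [ 523.6 -234.4  158.1] zmax 161.9 x 510.0 534.0
-230 17 [ 529.4 -225.4  156.6] zmax 161.8 x 506.0 545.0
-220 18 [ 527.2 -215.4  156.8] zmax 161.3 x 510.0 548.0
-210 17 [ 528.2 -204.6  156.9] zmax 160.4 x 505.0 544.0
-20
[... 450 characters left out ...]
23 [ 546.3 -113.6  165.1] zmax 173.8 x 487.0 571.0
-110 27 [ 529.5 -105.2  161.9] zmax 172.0 x 484.0 560.0
-100 27 [532.  -95.3 162.3] zmax 171.4 x 482.0 549.0
-90 14 [523.7 -84.9 157.1] zmax 163.4 x 502.0 539.0
-80 19 [531.1 -74.8 158.5] zmax 163.2 x 509.0 550.0
-70 19 [527.3 -64.3 157. ] zmax 163.9 x 511.0 543.0
-60 7 [528.1 -54.5 158.1] zmax 160.0 x 516.0 538.0
scene key 66 [463.  81.   3.] [485. 194.  19.]
((473.3708190917969, 137.64523315429688), (17.67409896850586, 112.967529296875), 3.279924154281616) 12.146033785761801
side key 145 [456.  81.   8.] [477. 199.  21.]
((465.506103515625, 140.17636108398438), (13.726461410522461, 118.82644653320312), 4.793769359588623) 15.816451209385946
```

```bash
cat >> h.py <<'E'
from scipy.spatial.transform import Rotation as Ro, Slerp
def plan(tp,rpy,hand,n=None,start=None,pivot=None):
    """rows from the measured pose to TCP tp, rpy deg; pivot: keep this tool-frame point on a straight line"""
    s=env.state(); p=np.array(s['eef_pos']) if start is None else np.array(start[0]); R=Ro.from_euler('xyz',s['tcp_rot']) if start is None else start[1]
    T=Ro.from_euler('xyz',rpy,degrees=True); tp=np.array(tp,float)
    g=np.zeros(3) if pivot is None else np.array(pivot)
    ang=np.degrees((R.inv()*T).magnitude()); d=np.linalg.norm(tp-p)
    if n is None: n=int(max(np.ceil(ang/10.2),np.ceil(d/58),1))
    sl=Slerp([0,1],Ro.concatenate([R,T])); p0=p+R.apply(g); p1=tp+T.apply(g)
    rows=[]
    for i in range(1,n+1):
        Rt=sl(i/n); pt=p0+(p1-p0)*i/n-Rt.apply(g)
        sh=np.round(R.inv().apply(pt-p),1); w=np.round(np.degrees((R.inv()*Rt).as_rotvec()),2)
        rows.append([float(x)+0. for x in list(w)+list(sh)]+[hand]); p=p+R.apply(sh); R=R*Ro.from_rotvec(w,degrees=True)
    print(rows); return p,R
E
python3 - <<'E'
from h import *
from scipy.optimize import least_squares
plan([400,-216,420],[180,0,90],95,n=10)
W=np.load('scene0.npz')['W']
m=(W[...,2]>130)&(W[...,2]<170)&(W[...,0]>480)&(W[...,0]<570)&(W[...,1]<-130)&(W[...,1]>-300)
P=W[m]
def f(q):
    n=np.array([-np.sin(q[1]),np.cos(q[1]),0]);o=np.array([q[0],-216,q[2]])
    return np.linalg.norm(np.cross(P-o,n),axis=1)-27
r=least_squares(f,[521,0,135],loss='soft_l1',f_scale=2);print(r.x,np.std(r.fun),len(P))
E
```

```text
[[0.0, 0.0, -7.45, 32.8, -31.0, -12.8, 95], [0.0, 0.0, -7.46, 36.5, -26.5, -12.8, 95], [0.0, 0.0, -7.45, 39.7, -21.6, -12.7, 95], [0.0, 0.0, -7.46, 42.1, -16.2, -12.8, 95], [0.0, 0.0, -7.45, 43.9, -10.6, -12.8, 95], [0.0, 0.0, -7.45, 44.9, -4.8, -12.8, 95], [0.0, 0.0, -7.46, 45.1, 1.0, -12.7, 95], [0.0, 0.01, -7.45, 44.6, 6.9, -12.8, 95], [0.01, 0.0, -7.46, 43.3, 12.6, -12.8, 95], [0.0, 0.0, -7.45, 41.4, 18.2, -12.7, 95]]
[ 5.22250371e+02 -8.32588004e-03  1.31767643e+02] 2.850032509098341 509
```

jog_arm(
  motion=[
    [0,0,-7.45,32.8,-31,-12.8,95],
    [0,0,-7.45,36.5,-26.5,-12.8,95],
    [0,0,-7.45,39.7,-21.6,-12.8,95],
    [0,0,-7.45,42.1,-16.2,-12.8,95],
    [0,0,-7.45,43.9,-10.6,-12.8,95],
    [0,0,-7.45,44.9,-4.8,-12.8,95],
    [0,0,-7.45,45.1,1,-12.8,95],
    [0,0,-7.45,44.6,6.9,-12.8,95],
    [0,0,-7.45,43.3,12.6,-12.8,95],
    [0,0,-7.45,41.4,18.2,-12.8,95],
  ],
)

```text
t: 2.55
eef_pos: [400.7, -214.7, 420.9]
tcp_rot: [3.141, 0.0, 1.574]
ft_force: [0.2, -0.4, -0.6]
opening: 0.995
grip_force: 0.0
```

Run:
```python
from h import *
s=env.state();print(s['eef_pos'],s['tcp_rot'],s['joints'])
c=cam('wrist');save(c,'w1.png');np.savez('w1.npz',**c)
Ci=np.linalg.inv(c['world_to_cam']);print(np.round(Ci,3).tolist(),c['camera_matrix'].tolist())
c=cam('side');save(c,'s1.png');np.savez('s1.npz',W=cloud(c),col=c['color'])
```

```text
[ 400.65322476 -214.70594577  420.87022935] [3.14111487e+00 4.34282109e-04 1.57421601e+00] [-6.37407682e-01  1.20208248e-01  1.75452783e+00 -6.54879042e-05
  1.26621395e+00 -6.40807852e-01]
[[1.0, -0.004, -0.001, 399.618], [0.004, 0.967, 0.254, -143.388], [0.0, -0.254, 0.967, 513.304], [0.0, 0.0, 0.0, 1.0]] [[309.70691628693146, 0.0, 315.50928940211185], [0.0, 309.70691628693146, 202.08416945453644], [0.0, 0.0, 1.0]]
```

View pics/w1.png

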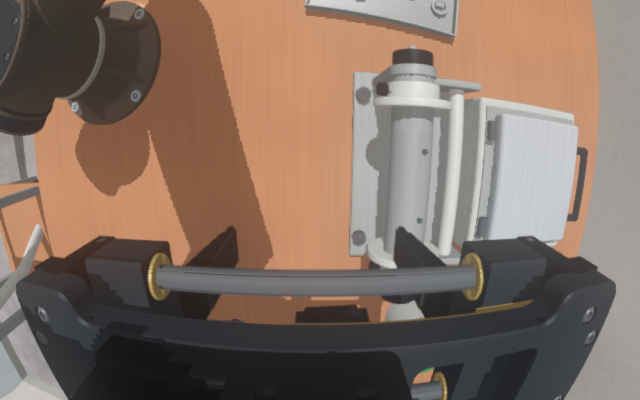

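The wrist view shows the shaft from above at columns ~390–435, rows 105–245, with two small dots at (425,152) and (420,220) and no keyway on top. Next is the side view, for the robot-facing side.

Run:
```python
from h import *
print([ (np.round(r['location']),r['score']) for r in env.recognise('side','keyway')])
a=cv2.imread('pics/s1.png')[120:240,330:490];a=cv2.resize(a,(640,480),interpolation=cv2.INTER_CUBIC)
cv2.imwrite('pics/s1c.png',a)
```

```text
[(array([416., 173.]), 0.58)]
```

View pics/s1c.png

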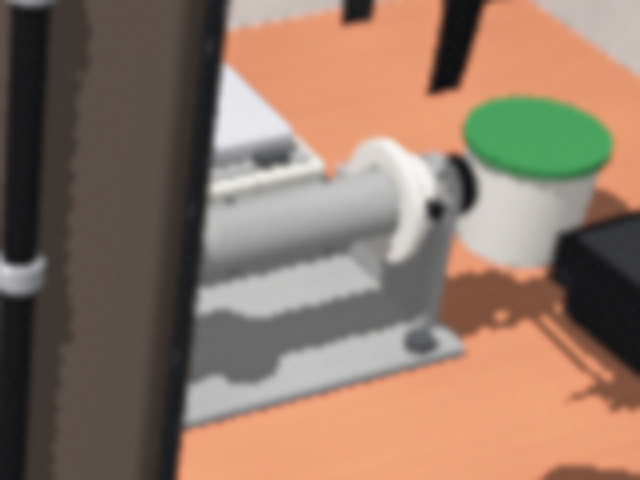

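```bash
cat >> h.py <<'E'
def wray(c,u,v):
    K=c['camera_matrix'];x=(u-K[0,2])/K[0,0];y=(v-K[1,2])/K[1,1];r=np.hypot(x,y)
    d=np.array([np.sin(r)*x/r,-np.sin(r)*y/r,-np.cos(r)]) 
    C=np.linalg.inv(c['world_to_cam']);return C[:3,3],C[:3,:3]@d
def wproj(c,P):
    q=(c['world_to_cam']@np.r_[P,1])[:3];q=np.array([q[0],-q[1],-q[2]]);th=np.arctan2(np.hypot(q[0],q[1]),q[2]);f=np.arctan2(q[1],q[0]);K=c['camera_matrix']
    return K[0,2]+K[0,0]*th*np.cos(f),K[1,2]+K[0,0]*th*np.sin(f)
def wcloud(c):
    K=c['camera_matrix'];z=c['z_map'];h,w=z.shape;u,v=np.meshgrid(np.arange(w),np.arange(h))
    x=(u-K[0,2])/K[0,0];y=(v-K[1,2])/K[1,1];r=np.hypot(x,y)+1e-9;t=np.tan(r)/r
    P=np.stack([x*t*z,-y*t*z,-z,np.ones_like(z)],-1);W=(P@np.linalg.inv(c['world_to_cam']).T)[...,:3].copy();W[(z<=0)|(r>1.4)]=np.nan;return W
E
python3 - <<'E'
from h import *
from scipy.optimize import least_squares
c=dict(np.load('w1.npz'));W=wcloud(c)
col=slice(380,445)
m=np.zeros(W.shape[:2],bool);m[112:232,380:445]=1
m&=(W[...,2]>120)&(W[...,2]<172)
P=W[m]
def f(q):
    n=np.array([-np.sin(q[1]),np.cos(q[1]),0]);o=np.array([q[0],-216,q[2]])
    return np.linalg.norm(np.cross(P-o,n),axis=1)-27
r=least_squares(f,[521,0,135],loss='soft_l1',f_scale=2);print(r.x,np.std(r.fun),len(P),P.min(0),P.max(0))
# discs, ends along y
n=np.array([-np.sin(r.x[1]),np.cos(r.x[1])])
V=W.reshape(-1,3);k=(np.abs(V[:,0]-522)<60)&(V[:,2]>168)&(V[:,2]<190)&(V[:,1]<0)&(V[:,1]>-420);print('disc pts wrist',np.histogram(V[k][:,1],bins=range(-420,0,6)))
for nm in ['scene0','s1']:
    U=np.load(nm+'.npz')['W'].reshape(-1,3);k=(np.abs(U[:,0]-522)<60)&(U[:,2]>171)&(U[:,2]<190)&(U[:,1]<0)&(U[:,1]>-400);h=np.histogram(U[k][:,1],bins=range(-420,0,6));print(nm,[(a,b) for a,b in zip(h[1],h[0]) if b])
for u,v in [(425,152),(420,220)]:
    o,d=wray(c,u,v);t=np.linspace(200,500,3001);Q=o+t[:,None]*d
    nn=np.array([-np.sin(r.x[1]),np.cos(r.x[1]),0]);D=np.linalg.norm(np.cross(Q-[r.x[0],-216,135],nn),axis=1);i=np.argmax(D<27);q=Q[i];print(q,D.min(),np.degrees(np.arctan2(q[0]-r.x[0],q[2]-135)),W[v,u])
E
```

```text
[ 5.19781879e+02 -3.50114395e-04  1.35002537e+02] 0.7799011277412509 4962 [ 491.79115976 -280.42470838  128.22803645] [ 545.0244472  -124.9424085   166.05960597]
disc pts wrist (array([  0,   0,   0,   0,   0,   0,   0,   0,   0,   0,   0,   0,   0,
         0,   0,   0,   0,  28,  81,   2,   0,   0,   0,   0,   0,   0,
         0,   0,   0,   0,   0,   0,   0,   0,   0,   0,   0,   0,   0,
         0,   0,   0,   0,   0,   0,   0,   0,   0,   0, 106, 326, 162,
        48,  50,  38,   0,   0,   0,   0,   0,   0,   0,   0,   0,   0,
         0,   0,   0,   0]), array([-420, -414, -408, -402, -396, -390, -384, -378, -372, -366, -360,
       -354, -348, -342, -336, -330, -324, -318, -312, -306, -300, -294,
       -288, -282, -276, -270, -264, -258, -252, -246, -240, -234, -228,
       -222, -216, -210, -204, -198, -192, -186, -180, -174, -168, -162,
       -156, -150, -144, -138, -132, -126, -120, -114, -108, -102,  -96,
        -90,  -84,  -78,  -72,  -66,  -60,  -54,  -48,  -42,  -36,  -30,
        -24,  -18,  -12,   -6]))
scene0 [(np.int64(-318), np.int64(7)), (np.int64(-312), np.int64(20)), (np.int64(-306), np.int64(8)), (np.int64(-120), np.int64(16)), (np.int64(-114), np.int64(14)), (np.int64(-108), np.int64(1)), (np.int64(-96), np.int64(1))]
s1 [(np.int64(-318), np.int64(10)), (np.int64(-312), np.int64(35)), (np.int64(-306), np.int64(26))]
[ 530.09699419 -173.86381919  159.95625272] 18.308027421790094 22.45667200466642 [ 528.66165079 -173.52856209  163.84329946]
[ 530.68417917 -258.67200017  159.63422187] 18.799071339099186 23.87261240803373 [ 529.25585565 -257.41565747  163.48843839]
```

```bash
sed -i "s/T=Ro.from_euler('xyz',rpy,degrees=True); tp/T=rpy if isinstance(rpy,Ro) else Ro.from_euler('xyz',rpy,degrees=True); tp/" h.py
cat >> h.py <<'E'
A=np.array([519.8,-216.3,135.])
def tilt(deg,back=59,A=A):
    T=Ro.from_euler('y',deg,degrees=True)*Ro.from_euler('xyz',[180,0,90],degrees=True)
    return A-T.apply([0,0,back]),T
E
python3 - <<'E'
from h import *
c=dict(np.load('w1.npz'));W=wcloud(c);print(W[180,452],W[180,480],W[180,510])
s=plan(*tilt(-20,150),95);s=plan(*tilt(-20,59),95,n=3,start=s)
print('swipe');s=plan(*tilt(45),50,start=s,pivot=[0,0,59],n=8)
E
```

```text
[ 613.14612881 -223.46168075   68.43373003] [ 653.29041028 -218.51254105   88.53896466] [ 692.09376806 -211.84884796  116.62262815]
[[-6.64, 0.01, 0.05, -0.5, 22.5, 48.3, 95], [-6.65, 0.01, 0.05, -0.5, 16.8, 50.6, 95], [-6.64, 0.01, 0.05, -0.6, 10.8, 52.2, 95]]
[[0.0, 0.0, 0.0, 0.0, 0.0, 30.3, 95], [0.0, 0.0, 0.0, 0.0, 0.0, 30.4, 95], [0.0, 0.0, 0.0, 0.0, 0.0, 30.3, 95]]
swipe
[[8.12, 0.0, 0.0, 0.0, 8.3, 0.6, 50], [8.13, 0.0, 0.0, 0.0, 8.4, 0.6, 50], [8.12, 0.0, 0.0, 0.0, 8.3, 0.6, 50], [8.13, 0.0, 0.0, 0.0, 8.4, 0.6, 50], [8.12, 0.0, 0.0, 0.0, 8.3, 0.6, 50], [8.13, 0.0, 0.0, 0.0, 8.3, 0.6, 50], [8.12, 0.0, 0.0, 0.0, 8.4, 0.5, 50], [8.13, 0.0, 0.0, 0.1, 8.3, 0.6, 50]]
```

Run:
```python
from h import *
c=dict(np.load('w1.npz'));W=wcloud(c);print(wproj(c,[645,-216,116]),wproj(c,[645,-216,12]),wproj(c,[610,-216,68]))
print([(u,np.round(W[180,u]).tolist()) for u in range(436,482,3)])
```

```text
(np.float64(484.4166580764419), np.float64(181.743251579076)) (np.float64(455.22299820410433), np.float64(170.21517169477147)) (np.float64(450.53138365111914), np.float64(175.19289459312995))
[(436, [608.0, -234.0, 13.0]), (439, [615.0, -235.0, 10.0]), (442, [620.0, -234.0, 12.0]), (445, [605.0, -225.0, 60.0]), (448, [609.0, -225.0, 63.0]), (451, [611.0, -223.0, 69.0]), (454, [616.0, -223.0, 70.0]), (457, [621.0, -223.0, 71.0]), (460, [646.0, -229.0, 33.0]), (463, [645.0, -227.0, 47.0]), (466, [644.0, -225.0, 58.0]), (469, [644.0, -223.0, 69.0]), (472, [645.0, -221.0, 77.0]), (475, [645.0, -219.0, 86.0]), (478, [650.0, -219.0, 88.0]), (481, [654.0, -218.0, 90.0])]
```

jog_arm(
  motion=[
    [-6.65,0,0.05,-0.5,22.5,48.3,95],
    [-6.65,0,0.05,-0.5,16.8,50.6,95],
    [-6.65,0,0.05,-0.6,10.8,52.2,95],
    [0,0,0,0,0,30,95],
    [0,0,0,0,0,30,95],
    [0,0,0,0,0,31,95],
    [0,0,0,0,0,0,95],
  ],
)

```text
t: 3.58
eef_pos: [498.0, -218.4, 187.8]
tcp_rot: [2.797, -0.003, 1.566]
ft_force: [-0.6, 0.0, 0.4]
opening: 0.997
grip_force: 0.0
```

jog_arm(
  motion=[
    [0,0,0,0,0,2,40],
    [0,0,0,0,0,0,40],
    [0,0,0,0,0,0,40],
    [0,0,0,0,0,0,40],
  ],
)

```text
t: 4.08
eef_pos: [499.4, -217.9, 188.4]
tcp_rot: [2.793, 0.0, 1.567]
ft_force: [0.6, -0.9, 0.3]
opening: 0.636
grip_force: 0.0
```

jog_arm(
  motion=[
    [0,0,0,0,0,0,40],
    [0,0,0,0,0,0,40],
    [8,0,0,0,8.2,0.6,40],
    [8,0,0,0,8.2,0.6,40],
  ],
)

```text
t: 4.58
eef_pos: [515.8, -217.7, 192.1]
tcp_rot: [3.061, -0.001, 1.567]
ft_force: [23.1, 25.6, -18.8]
opening: 0.56
grip_force: 30.0
```

jog_arm(
  motion=[
    [8,0,0,0,8.2,0.6,40],
    [8,0,0,0,8.2,0.6,40],
    [8,0,0,0,8.2,0.6,40],
    [8,0,0,0,8.2,0.6,40],
    [8,0,0,0,8.2,0.6,40],
    [8,0,0,0,8.2,0.6,40],
    [0,0,0,0,0,0,40],
    [0,0,0,0,0,0,65],
    [0,0,0,0,0,0,90],
  ],
)

```text
t: 5.7
eef_pos: [560.3, -217.3, 174.9]
tcp_rot: [-2.386, -0.004, 1.569]
ft_force: [0.6, -0.8, 0.5]
opening: 0.715
grip_force: 0.0
```

Run:
```python
from h import *
s=env.state();print(s['eef_pos'],np.degrees(s['tcp_rot']),np.round(s['joints'],2),s['opening'],s['ft_force'])
for n in ['scene','side']:
    c=cam(n);save(c,n+'2.png');np.savez(n+'2.npz',W=cloud(c),col=c['color']);print([ (np.round(r['location']),r['score']) for r in env.recognise(n,'keyway')])
a=cv2.imread('pics/scene2.png')[170:230,200:330];b=cv2.imread('pics/side2.png')[120:240,330:490]
cv2.imwrite('pics/c2.png',np.hstack([cv2.resize(a,(520,300),interpolation=3),cv2.resize(b,(280,300),interpolation=3)]))
```

```text
[ 560.28413621 -217.31454424  174.92189423] [-136.726339     -0.20138386   89.91191658] [-0.4   0.81  1.42 -0.26  1.63 -0.31] 0.7149727974106093 [ 0.60952753 -0.76187194  0.52659389]
[(array([281., 198.]), 0.95), (array([449., 198.]), 0.16)]
[(array([402., 176.]), 0.78)]
```

View pics/c2.png

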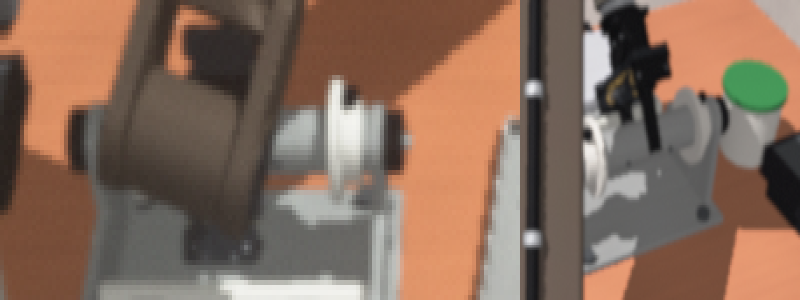

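The scene crop shows the arm over the shaft and the right end clear, with no slot in view. The side crop shows the fingers around the shaft and the hub screw turned. I'll swing back, look with the wrist camera, and swipe again.

Run:
```python
from h import *
plan(*tilt(-22),95,pivot=[0,0,59],n=8)
```

```text
[[-8.16, -0.03, -0.01, 0.1, -8.6, 0.3, 95], [-8.16, -0.03, 0.0, 0.2, -8.6, 0.3, 95], [-8.16, -0.02, -0.01, 0.1, -8.6, 0.3, 95], [-8.16, -0.03, -0.01, 0.1, -8.5, 0.2, 95], [-8.16, -0.03, 0.0, 0.2, -8.4, 0.3, 95], [-8.16, -0.03, -0.01, 0.1, -8.4, 0.2, 95], [-8.16, -0.03, -0.01, 0.1, -8.3, 0.2, 95], [-8.16, -0.03, 0.0, 0.1, -8.3, 0.2, 95]]
```

jog_arm(
  motion=[
    [0,0,0,0,0,0,95],
    [-8.2,0,0,0.1,-8.6,0.3,95],
    [-8.2,0,0,0.2,-8.6,0.3,95],
    [-8.2,0,0,0.1,-8.6,0.3,95],
    [-8.2,0,0,0.1,-8.5,0.2,95],
    [-8.2,0,0,0.2,-8.4,0.3,95],
    [-8.2,0,0,0.1,-8.4,0.2,95],
    [-8.2,0,0,0.1,-8.3,0.2,95],
    [-8.2,0,0,0.1,-8.3,0.2,95],
  ],
)

```text
t: 7.02
eef_pos: [499.8, -215.1, 190.5]
tcp_rot: [2.778, -0.009, 1.573]
ft_force: [1.6, 0.9, -0.7]
opening: 0.998
grip_force: 0.0
```

Run:
```python
from h import *
s=env.state();print(s['t'],s['eef_pos'],np.degrees(s['tcp_rot']),np.round(s['joints'],2),s['opening'],s['ft_force'])
c=cam('wrist');save(c,'w3.png');np.savez('w3.npz',**c)
print([ (np.round(r['location']),r['score']) for r in env.recognise('wrist','keyway')])
```

```text
7.025 [ 499.83627753 -215.09184817  190.49717576] [159.16442215  -0.52641895  90.13886544] [-0.6   0.46  2.02  0.54  0.42 -1.08] 0.9980619344803512 [ 1.64404019  0.85541918 -0.65646668]
[(array([316., 119.]), 0.96), (array([313.,  44.]), 0.31)]
```

View pics/w3.png

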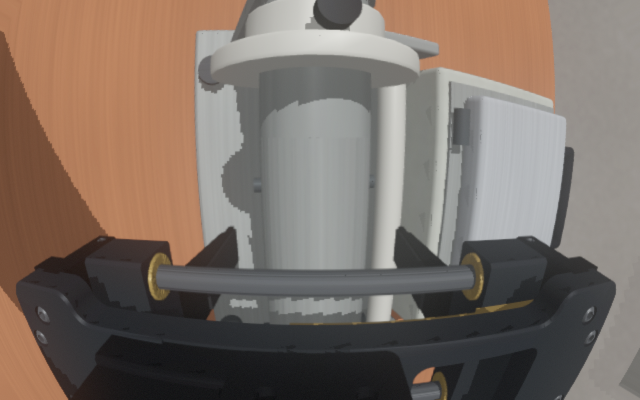

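The wrist view shows the shaft top at columns 262–370, still without a slot. Pins stick out on both sides at row 184, columns 257 and 372, so the keyway must be underneath. I'll swipe again in the same direction.

jog_arm(
  motion=[
    [0,0,0,0,0,0,40],
    [0,0,0,0,0,0,40],
    [0,0,0,0,0,0,40],
    [0,0,0,0,0,0,40],
    [0,0,0,0,0,0,40],
    [0,0,0,0,0,0,40],
    [8.2,0,0,0,8.4,0.6,40],
    [8.2,0,0,0,8.4,0.6,40],
    [8.2,0,0,0,8.4,0.6,40],
    [8.2,0,0,0,8.4,0.6,40],
  ],
)

```text
t: 8.38
eef_pos: [532.1, -214.0, 192.1]
tcp_rot: [-2.94, -0.015, 1.575]
ft_force: [-3.8, 1.4, -20.3]
opening: 0.561
grip_force: 30.0
```

jog_arm(
  motion=[
    [8.2,0,0,0,8.4,0.6,40],
    [8.2,0,0,0,8.4,0.6,40],
    [8.2,0,0,0,8.4,0.6,40],
    [8.2,0,0,0,8.4,0.6,40],
    [0,0,0,0,0,0,40],
    [0,0,0,0,0,0,75],
    [0,0,0,0,0,0,75],
    [0,0,0,0,0,0,75],
  ],
)

```text
t: 9.38
eef_pos: [562.7, -213.5, 177.3]
tcp_rot: [-2.377, -0.015, 1.577]
ft_force: [0.0, -0.1, -0.8]
opening: 0.776
grip_force: 0.0
```

Run:
```python
from h import *
s=env.state();print(s['t'],s['eef_pos'],np.degrees(s['tcp_rot']),np.round(s['joints'],2),s['opening'],s['ft_force'])
plan(*tilt(-22),75,pivot=[0,0,59],n=8)
```

```text
9.375 [ 562.7151661  -213.51334137  177.25196408] [-136.18297799   -0.87400098   90.34365609] [-0.39  0.81  1.41 -0.26  1.65 -0.32] 0.7761853839118378 [ 0.04655649 -0.13000487 -0.83814387]
[[-8.23, -0.1, 0.07, -0.3, -8.7, 0.8, 75], [-8.22, -0.11, 0.06, -0.3, -8.6, 0.7, 75], [-8.23, -0.1, 0.07, -0.3, -8.7, 0.7, 75], [-8.23, -0.11, 0.06, -0.2, -8.7, 0.6, 75], [-8.23, -0.1, 0.07, -0.3, -8.7, 0.6, 75], [-8.22, -0.11, 0.07, -0.3, -8.7, 0.6, 75], [-8.23, -0.1, 0.06, -0.3, -8.7, 0.5, 75], [-8.23, -0.11, 0.07, -0.3, -8.7, 0.5, 75]]
```

jog_arm(
  motion=[
    [-8.2,-0.1,0.07,-0.3,-8.7,0.8,75],
    [-8.2,-0.1,0.07,-0.3,-8.6,0.7,75],
    [-8.2,-0.1,0.07,-0.3,-8.7,0.7,75],
    [-8.2,-0.1,0.07,-0.2,-8.7,0.6,75],
    [-8.2,-0.1,0.07,-0.3,-8.7,0.6,75],
    [-8.2,-0.1,0.07,-0.3,-8.7,0.6,75],
    [-8.2,-0.1,0.07,-0.3,-8.7,0.5,75],
    [-8.2,-0.1,0.07,-0.3,-8.7,0.5,75],
  ],
)

```text
t: 10.38
eef_pos: [499.5, -215.3, 190.8]
tcp_rot: [2.783, -0.005, 1.574]
ft_force: [1.4, 0.6, 0.1]
opening: 0.789
grip_force: 0.0
```

Run:
```python
from h import *
s=env.state();print(s['t'],s['eef_pos'],np.degrees(s['tcp_rot']),np.round(s['joints'],2),s['opening'],s['ft_force'])
c=cam('wrist');save(c,'w4.png');np.savez('w4.npz',**c)
print([ (np.round(r['location']),r['score']) for r in env.recognise('wrist','keyway')])
c=cam('side');save(c,'s4.png')
print([ (np.round(r['location']),r['score']) for r in env.recognise('side','keyway')])
a=cv2.imread('pics/w4.png')[0:330,150:470];b=cv2.imread('pics/s4.png')[120:240,330:490]
cv2.imwrite('pics/c4.png',np.hstack([cv2.resize(a,(400,412),interpolation=3),cv2.resize(b,(400,412),interpolation=3)]))
```

```text
10.375 [ 499.50870069 -215.28320406  190.8486905 ] [159.45382546  -0.30182178  90.16908348] [-0.6   0.46  2.02  0.53  0.42 -1.06] 0.7888505482221033 [1.42230489 0.61445376 0.06370694]
[(array([317., 115.]), 0.59)]
[(array([400., 172.]), 0.9), (array([284., 238.]), 0.68)]
```

View pics/c4.png

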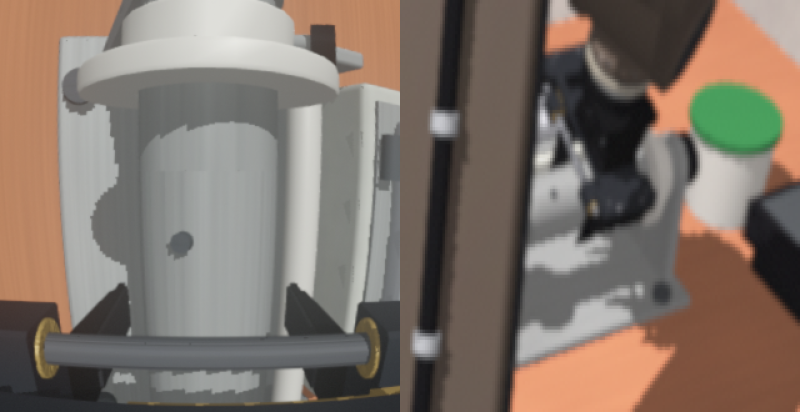

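The crop shows a screw head at (181,242) on the shaft, so the screws sit on two opposite sides of it. The keyway has stayed out of sight throughout, which puts it about 100–117° from up on the robot's side and below. I'll do the third swipe.

jog_arm(
  motion=[
    [0,0,0,0,0,0,40],
    [0,0,0,0,0,0,40],
    [0,0,0,0,0,0,40],
    [0,0,0,0,0,0,40],
    [8.2,0,0,0,8.4,0.6,40],
    [8.2,0,0,0,8.4,0.6,40],
    [8.2,0,0,0,8.4,0.6,40],
    [8.2,0,0,0,8.4,0.6,40],
  ],
)

```text
t: 11.58
eef_pos: [532.7, -214.3, 192.5]
tcp_rot: [-2.935, -0.01, 1.576]
ft_force: [2.9, 3.0, -16.6]
opening: 0.559
grip_force: 30.0
```

jog_arm(
  motion=[
    [8.2,0,0,0,8.4,0.6,40],
    [8.2,0,0,0,8.4,0.6,40],
    [8.2,0,0,0,8.4,0.6,40],
    [8.2,0,0,0,8.4,0.6,40],
    [0,0,0,0,0,0,40],
    [0,0,0,0,0,0,75],
    [0,0,0,0,0,0,75],
    [0,0,0,0,0,0,75],
  ],
)

```text
t: 12.58
eef_pos: [562.0, -213.8, 176.9]
tcp_rot: [-2.368, -0.011, 1.577]
ft_force: [-1.0, -1.0, 0.4]
opening: 0.778
grip_force: 0.0
```

Run:
```python
from h import *
s=env.state();print(s['t'],s['eef_pos'],np.degrees(s['tcp_rot']),s['opening'],s['ft_force'])
c=dict(np.load('w4.npz'));o,d=wray(c,295,193.5)
t=np.linspace(50,400,4001);Q=o+t[:,None]*d;D=np.hypot(Q[:,0]-A[0],Q[:,2]-135);q=Q[np.argmax(D<27)];print(q,np.degrees(np.arctan2(q[0]-A[0],q[2]-135)))
plan(*tilt(-22),75,pivot=[0,0,59],n=8)
```

```text
12.575 [ 561.99646342 -213.82474996  176.89612385] [-135.68848135   -0.64805554   90.35447892] 0.7775231919658437 [-0.99070597 -1.03075955  0.38477248]
[ 502.636085   -173.25161667  155.75626904] -39.588257311146165
[[-8.29, -0.08, 0.06, -0.3, -8.6, 0.7, 75], [-8.29, -0.07, 0.07, -0.2, -8.7, 0.6, 75], [-8.29, -0.07, 0.06, -0.3, -8.6, 0.7, 75], [-8.29, -0.08, 0.06, -0.2, -8.6, 0.6, 75], [-8.29, -0.07, 0.06, -0.3, -8.7, 0.6, 75], [-8.28, -0.08, 0.06, -0.2, -8.6, 0.6, 75], [-8.29, -0.08, 0.07, -0.3, -8.6, 0.5, 75], [-8.29, -0.07, 0.06, -0.2, -8.6, 0.6, 75]]
```

jog_arm(
  motion=[
    [-8.3,-0.1,0.06,-0.3,-8.7,0.8,75],
    [-8.3,-0.1,0.06,-0.3,-8.6,0.7,75],
    [-8.3,-0.1,0.06,-0.3,-8.7,0.7,75],
    [-8.3,-0.1,0.06,-0.2,-8.7,0.6,75],
    [-8.3,-0.1,0.06,-0.3,-8.7,0.6,75],
    [-8.3,-0.1,0.06,-0.3,-8.7,0.6,75],
    [-8.3,-0.1,0.06,-0.3,-8.7,0.5,75],
    [-8.3,-0.1,0.06,-0.3,-8.7,0.5,75],
  ],
)

```text
t: 13.58
eef_pos: [499.2, -215.3, 190.6]
tcp_rot: [2.782, -0.003, 1.576]
ft_force: [0.4, 0.2, -0.2]
opening: 0.786
grip_force: 0.0
```

Run:
```python
from h import *
s=env.state();print(s['t'],s['eef_pos'],np.degrees(s['tcp_rot']),s['opening'],s['ft_force'])
c=cam('wrist');save(c,'w5.png');np.savez('w5.npz',**c)
print([ (np.round(r['location']),r['score']) for r in env.recognise('wrist','keyway')])
c=cam('side');save(c,'s5.png');
print([ (np.round(r['location']),r['score']) for r in env.recognise('side','keyway')])
a=cv2.imread('pics/w5.png')[0:330,150:470];b=cv2.imread('pics/s5.png')[120:240,330:490]
cv2.imwrite('pics/c5.png',np.hstack([cv2.resize(a,(400,412),interpolation=3),cv2.resize(b,(400,412),interpolation=3)]))
c=dict(np.load('w5.npz'));W=wcloud(c)
m=np.zeros(W.shape[:2],bool);m[95:240,200:400]=1
D=np.hypot(W[...,0]-A[0],W[...,2]-135);th=np.degrees(np.arctan2(W[...,0]-A[0],W[...,2]-135))
m&=(D<35)
for a in range(-120,90,6):
    k=m&(th>=a)&(th<a+6)
    if k.sum()>20: print(a,k.sum(),np.round(np.median(D[k]),1),np.round(np.percentile(D[k],[5,95]),1),np.median(c['color'][k].mean(1)))
```

```text
13.575 [ 499.24776267 -215.30843424  190.62437139] [159.39346192  -0.16803122  90.29401581] 0.7858961499811407 [ 0.42228894  0.20594268 -0.18505184]
[(array([316., 118.]), 0.85), (array([316.,  44.]), 0.54)]
[(array([399., 175.]), 0.77), (array([291., 244.]), 0.18)]
-114 68 16.7 [15.7 17.3] 110.5
-108 586 17.0 [15.2 19.1] 110.5
-102 893 19.5 [14.4 22.5] 151.33333333333334
-96 1184 23.6 [13.6 26.9] 151.0
-90 473 24.2 [12.7 27.1] 98.33333333333333
-84 183 13.3 [12.6 27.3] 99.66666666666667
-78 130 26.9 [13.4 27.5] 104.0
-72 140 27.0 [26.4 27.5] 126.0
-66 177 27.0 [26.2 27.5] 135.0
-60 203 27.0 [26.2 27.7] 140.33333333333334
-54 220 26.8 [25.9 27.8] 145.33333333333334
-48 260 27.0 [26.  27.8] 150.0
-42 843 27.0 [26.  27.8] 152.0
-36 980 27.0 [26.1 28. ] 154.66666666666666
-30 971 27.0 [25.9 28. ] 160.0
-24 999 27.0 [26. 28.] 165.66666666666666
-18 981 26.9 [26. 28.] 166.66666666666666
-12 966 27.0 [25.9 27.9] 165.33333333333334
-6 903 27.0 [26. 28.] 164.0
0 840 27.0 [26.1 27.8] 160.33333333333334
6 800 26.9 [26.1 27.8] 158.33333333333334
12 711 27.0 [26.2 27.9] 157.66666666666666
18 686 27.0 [26.2 30.5] 151.33333333333334
24 522 27.0 [26.4 30.5] 149.0
30 366 27.0 [26.4 27.4] 147.0
36 238 26.9 [26.5 27.3] 143.33333333333334
42 215 26.8 [26.5 27.2] 134.66666666666666
48 127 26.9 [26.6 27.2] 126.66666666666667
54 35 27.1 [26.6 27.2] 118.66666666666667
```

View pics/c5.png

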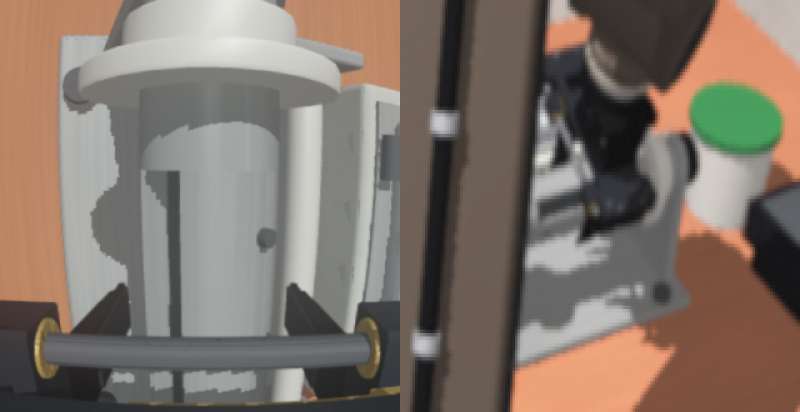

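Run:
```python
from h import *
c=dict(np.load('w5.npz'));W=wcloud(c)
m=np.zeros(W.shape[:2],bool);m[142:200,200:330]=1
X=W[...,0]-A[0];Z=W[...,2]-135;D=np.hypot(X,Z);m&=(D<23)
P=np.c_[X[m],Z[m]];
from scipy.optimize import least_squares
f=lambda q:P[:,0]*np.sin(q[0])+P[:,1]*np.cos(q[0])-q[1]
for g in (-60,-100):
    r=least_squares(f,[np.radians(g),12],loss='soft_l1');print(len(P),np.degrees(r.x[0]),r.x[1],np.std(r.fun))
s=plan(*tilt(45),40,pivot=[0,0,59],n=8)
```

```text
1317 -16.64917189503028 2.589350276030269 1.6715871151356962
1317 -16.64982825317902 2.5895486300497916 1.6715860227521437
[[8.16, -0.03, 0.05, -0.1, 8.3, 0.6, 40], [8.15, -0.03, 0.05, -0.2, 8.3, 0.5, 40], [8.16, -0.02, 0.04, -0.1, 8.3, 0.6, 40], [8.15, -0.03, 0.05, -0.1, 8.3, 0.6, 40], [8.16, -0.03, 0.05, -0.2, 8.3, 0.6, 40], [8.15, -0.03, 0.05, -0.1, 8.3, 0.6, 40], [8.16, -0.03, 0.05, -0.2, 8.3, 0.7, 40], [8.16, -0.03, 0.04, -0.1, 8.3, 0.6, 40]]
```

jog_arm(
  motion=[
    [0,0,0,0,0,0,40],
    [0,0,0,0,0,0,40],
    [0,0,0,0,0,0,40],
    [0,0,0,0,0,0,40],
    [8.2,0,0,-0.1,8.4,0.6,40],
    [8.2,0,0,-0.1,8.4,0.6,40],
    [8.2,0,0,-0.1,8.4,0.6,40],
    [8.2,0,0,-0.1,8.4,0.6,40],
  ],
)

```text
t: 14.78
eef_pos: [532.3, -214.2, 192.4]
tcp_rot: [-2.937, -0.009, 1.579]
ft_force: [2.1, 5.5, -17.3]
opening: 0.564
grip_force: 30.0
```

jog_arm(
  motion=[
    [8.2,0,0,-0.1,8.4,0.6,40],
    [8.2,0,0,-0.1,8.4,0.6,40],
    [8.2,0,0,-0.1,8.4,0.6,40],
    [8.2,0,0,-0.1,8.4,0.6,40],
    [0,0,0,0,0,0,40],
    [0,0,0,0,0,0,75],
    [0,0,0,0,0,0,75],
    [0,0,0,0,0,0,75],
  ],
)

```text
t: 15.78
eef_pos: [562.0, -214.5, 176.9]
tcp_rot: [-2.371, -0.009, 1.58]
ft_force: [0.8, -0.4, 0.4]
opening: 0.775
grip_force: 0.0
```

Run:
```python
from h import *
s=env.state();print(s['t'],s['eef_pos'],np.degrees(s['tcp_rot']),s['opening'],s['ft_force'])
s=plan(*tilt(0),75,pivot=[0,0,59],n=5)
s=plan([519.8,-250,300],tilt(0)[1],75,start=s)
```

```text
15.775 [ 561.99246824 -214.52579295  176.89477017] [-135.85305956   -0.513293     90.4996085 ] 0.7746177724976557 [ 0.80267673 -0.35850521  0.39928119]
[[-8.83, -0.06, 0.13, -0.3, -9.3, 0.8, 75], [-8.83, -0.06, 0.14, -0.3, -9.3, 0.7, 75], [-8.83, -0.06, 0.13, -0.3, -9.3, 0.8, 75], [-8.83, -0.06, 0.14, -0.2, -9.3, 0.7, 75], [-8.83, -0.06, 0.13, -0.3, -9.2, 0.6, 75]]
[[0.0, 0.0, 0.0, -16.9, 0.0, -53.0, 75], [0.0, 0.0, 0.0, -16.8, 0.0, -53.0, 75]]
```

jog_arm(
  motion=[
    [-8.8,-0.1,0.13,-0.3,-9.3,0.8,75],
    [-8.8,-0.1,0.13,-0.3,-9.3,0.7,75],
    [-8.8,-0.1,0.13,-0.3,-9.3,0.8,75],
    [-8.8,-0.1,0.13,-0.2,-9.3,0.7,75],
    [-8.8,-0.1,0.13,-0.3,-9.2,0.6,75],
    [0,0,0,0,0,0,75],
  ],
)

```text
t: 16.52
eef_pos: [518.6, -216.4, 194.9]
tcp_rot: [-3.139, 0.003, 1.571]
ft_force: [-0.8, -0.8, 1.0]
opening: 0.789
grip_force: 0.0
```

```bash
cat > kw.py <<'E'
from h import *
import sys
s=env.state();print(s['t'],s['eef_pos'],np.degrees(s['tcp_rot']),s['opening'],s['ft_force'])
c=cam('wrist');save(c,sys.argv[1]+'.png');np.savez(sys.argv[1]+'.npz',**c)
W=wcloud(c);X=W[...,0]-A[0];Z=W[...,2]-135;D=np.hypot(X,Z)
ym=(W[...,1]>-195)&(W[...,1]<-158)&(D<32)&(Z>0)
k=ym&(np.abs(X)<26)
for a in range(-26,26,2):
    q=k&(X>=a)&(X<a+2); 
    if q.sum(): print(a,q.sum(),np.median(Z[q]).round(1),end=' | ')
f=ym&(np.abs(X)<8)&(D<20)
if f.sum()>20:
    p=np.polyfit(X[f],Z[f],1,w=None);r=np.abs(np.polyval(p,X[f])-Z[f])<2;p=np.polyfit(X[f][r],Z[f][r],1);print('\nfloor tilt deg (angle=%.2f) h=%.2f n=%d'%(np.degrees(np.arctan(-p[0])),p[1],r.sum()))
E
python3 kw.py w6
```

```text
16.525 [ 518.63644399 -216.37746063  194.86430083] [-1.79826461e+02  1.73834884e-01  9.00204650e+01] 0.7887319504415223 [-0.80123646 -0.82755638  1.02367103]
-26 191 10.9 | -24 247 13.9 | -22 288 17.0 | -20 312 19.2 | -18 333 20.9 | -16 356 22.5 | -14 450 23.4 | -12 421 12.0 | -10 322 11.8 | -8 342 11.9 | -6 347 12.1 | -4 308 12.2 | -2 343 12.3 | 0 350 12.4 | 2 322 12.5 | 4 346 12.6 | 6 329 12.7 | 8 454 13.0 | 10 450 24.5 | 12 357 23.6 | 14 347 22.3 | 16 313 21.0 | 18 302 19.1 | 20 263 16.8 | 22 245 14.4 | 24 142 10.2 | 
floor tilt deg (angle=-3.35) h=12.33 n=2685
```

jog_arm(
  motion=[
    [0,0,0,0,0,0,40],
    [0,0,0,0,0,0,40],
    [0,0,0,0,0,0,40],
    [0,0,0,0,0,0,40],
    [3.4,0,0,0,3.5,0.1,40],
    [0,0,0,0,0,0,40],
    [0,0,0,0,0,0,80],
    [0,0,0,0,0,0,80],
    [0,0,0,0,0,0,80],
    [0,0,0,0,0,0,80],
  ],
)

```text
t: 17.82
eef_pos: [523.2, -216.3, 194.0]
tcp_rot: [-3.079, 0.003, 1.572]
ft_force: [-0.8, 0.3, 0.1]
opening: 0.838
grip_force: 0.0
```

```bash
python3 kw.py w7
python3 - <<'E'
from h import *
s=plan([519.8,-216.3,320],[180,0,90],80)
s=plan([470,90,250],[180,0,90],80,start=s)
E
```

```text
17.825 [ 523.16792517 -216.25019803  193.96939627] [-1.76428366e+02  1.61929027e-01  9.00911368e+01] 0.8375827729134161 [-0.79033159  0.2542553   0.08115217]
-26 106 10.3 | -24 203 14.3 | -22 261 16.7 | -20 277 19.4 | -18 292 20.9 | -16 342 22.4 | -14 346 23.7 | -12 662 18.3 | -10 325 12.4 | -8 348 12.3 | -6 314 12.3 | -4 325 12.3 | -2 372 12.3 | 0 314 12.4 | 2 348 12.3 | 4 336 12.3 | 6 338 12.2 | 8 341 12.3 | 10 417 14.3 | 12 384 23.6 | 14 375 22.3 | 16 354 20.8 | 18 334 19.2 | 20 311 16.8 | 22 286 14.0 | 24 230 10.4 | 
floor tilt deg (angle=0.04) h=12.30 n=2692
[[-1.19, 0.06, 0.03, -0.1, -3.8, -41.9, 80], [-1.19, 0.05, 0.03, -0.1, -2.8, -41.9, 80], [-1.19, 0.06, 0.03, -0.1, -2.0, -42.0, 80]]
[[0.0, 0.0, 0.0, 51.1, -8.3, 11.7, 80], [0.0, 0.0, 0.0, 51.0, -8.3, 11.7, 80], [0.0, 0.0, 0.0, 51.1, -8.3, 11.6, 80], [0.0, 0.0, 0.0, 51.0, -8.3, 11.7, 80], [0.0, 0.0, 0.0, 51.1, -8.4, 11.7, 80], [0.0, 0.0, 0.0, 51.0, -8.3, 11.7, 80]]
```

jog_arm(
  motion=[
    [-1.2,0,0,-0.1,-3.8,-41.9,80],
    [-1.2,0,0,-0.1,-2.8,-41.9,80],
    [-1.2,0,0,-0.1,-2,-42,80],
    [0,0,0,51,-8.3,11.7,60],
    [0,0,0,51,-8.3,11.7,50],
    [0,0,0,51,-8.3,11.7,50],
    [0,0,0,51,-8.3,11.7,50],
    [0,0,0,51,-8.4,11.7,50],
    [0,0,0,51,-8.3,11.7,50],
    [0,0,0,0,0,0,50],
  ],
)

```text
t: 19.12
eef_pos: [468.5, 92.1, 248.3]
tcp_rot: [-3.141, 0.003, 1.577]
ft_force: [-0.2, -1.0, 0.3]
opening: 0.524
grip_force: 0.0
```

```bash
cat > key.py <<'E'
from h import *
import sys
s=env.state();print(s['t'],s['eef_pos'],np.degrees(s['tcp_rot']),s['opening'],s['ft_force'])
c=cam('wrist');save(c,sys.argv[1]+'.png');np.savez(sys.argv[1]+'.npz',**c)
W=wcloud(c);hsv=cv2.cvtColor(c['color'],cv2.COLOR_RGB2HSV)
m=(hsv[...,1]>110)&(hsv[...,0]>12)&(hsv[...,0]<32)&(W[...,0]>400)&(W[...,0]<540)&(W[...,1]>30)&(W[...,1]<240)&(W[...,2]>9)&(W[...,2]<23)
p=W[m];print(len(p),p.min(0),p.max(0),np.median(p[:,2]))
t=p[np.abs(p[:,2]-16)<3];print(cv2.minAreaRect(t[:,:2].astype(np.float32)))
v=t[:,:2]-t[:,:2].mean(0);w=np.linalg.svd(v,full_matrices=False)[2][0];print('mean',t.mean(0),'dir deg',np.degrees(np.arctan2(w[1],w[0])))
e=v@w;print(e.min(),e.max(), env.recognise('wrist','core_key')[:1])
E
python3 key.py k1
```

```text
19.125 [468.52162077  92.06356762 248.33004768] [-1.79948197e+02  1.53401181e-01  9.03335750e+01] 0.5238966475895431 [-0.15008448 -1.0271615   0.31273176]
1379 [458.08913442  78.24427552  13.77186357] [479.04657337 198.28043749  18.5226972 ] 15.993383876988617
((468.14788818359375, 138.37005615234375), (13.116109848022461, 120.82023620605469), 4.332920551300049)
mean [468.0843031  139.63522431  16.00728276] dir deg -85.68829507137522
-59.14169402815235 61.67492737491645 [{'location': [315.1, 145.3], 'score': 0.79}]
```

Run:
```python
from h import *
s=plan([468.1,138.4,130],[180,0,94.3],40,n=3)
s=plan([468.1,138.4,89.5],[180,0,94.3],40,start=s,n=2)
```

```text
[[0.01, 0.06, -1.37, 16.3, -0.5, 39.6, 40], [0.01, 0.05, -1.38, 16.3, -0.1, 39.7, 40], [0.01, 0.06, -1.37, 16.3, 0.4, 39.6, 40]]
[[0.0, 0.0, 0.0, 0.0, 0.0, 20.3, 40], [0.0, 0.0, 0.0, 0.0, 0.0, 20.2, 40]]
```

jog_arm(
  motion=[
    [0,0,-1.35,16,-0.4,39.6,40],
    [0,0,-1.35,16,-0.1,39.7,40],
    [0,0,-1.3,15,0.4,39.6,40],
    [0,0,0,0,0,0,35],
    [0,0,0,0,0,0,35],
  ],
)

```text
t: 19.85
eef_pos: [469.1, 135.3, 131.0]
tcp_rot: [3.14, 0.003, 1.641]
ft_force: [-0.5, -1.2, -0.7]
opening: 0.371
grip_force: 0.0
```

Run:
```python
from h import *
s=env.state();print(s['t'],s['eef_pos'],np.degrees(s['tcp_rot']),s['opening'])
s=plan([468.1,138.4,89.5],[180,0,94.3],35,n=3)
```

```text
19.85 [469.09703094 135.30603996 131.01732839] [1.79915433e+02 1.60238537e-01 9.40130511e+01] 0.3706528722074026
[[0.03, 0.05, -0.1, 1.1, -0.3, 13.8, 35], [0.03, 0.06, -0.09, 1.1, -0.3, 13.9, 35], [0.02, 0.05, -0.1, 1.0, -0.2, 13.8, 35]]
```

jog_arm(
  motion=[
    [0,0,-0.1,1.1,-0.3,13.8,35],
    [0,0,-0.1,1.1,-0.3,13.9,35],
    [0,0,-0.1,1,-0.2,13.8,35],
    [0,0,0,0,0,0,30],
    [0,0,0,0,0,0,8],
    [0,0,0,0,0,0,8],
    [0,0,0,0,0,0,8],
    [0,0,0,0,0,0,8],
  ],
)

```text
t: 20.85
eef_pos: [467.5, 139.3, 88.6]
tcp_rot: [3.141, 0.003, 1.648]
ft_force: [0.8, 1.4, 2.0]
opening: 0.164
grip_force: 30.0
```

Run:
```python
from h import *
s=plan([467.5,139.3,190],[180,0,94.3],8,n=2)
s=plan([490,-20,310],[180,0,92],8,start=s,n=4)
s=plan([519.7,-215.4,290],[180,0,90],8,start=s,n=4)
s=plan([519.7,-215.4,256],[180,0,90],8,start=s,n=2)
```

```text
[[0.03, 0.08, 0.05, -0.1, 0.0, -50.7, 8], [0.03, 0.08, 0.05, -0.1, 0.1, -50.7, 8]]
[[0.0, 0.0, 0.57, -40.1, 2.6, -30.0, 8], [0.0, 0.0, 0.58, -40.1, 3.0, -30.0, 8], [0.0, 0.0, 0.57, -40.1, 3.4, -30.0, 8], [0.0, 0.0, 0.58, -40.0, 3.9, -30.0, 8]]
[[0.0, 0.0, 0.5, -49.1, 5.7, 5.0, 8], [0.0, 0.0, 0.5, -49.0, 6.1, 5.0, 8], [0.0, 0.0, 0.5, -49.0, 6.6, 5.0, 8], [0.0, 0.0, 0.5, -48.9, 7.0, 5.0, 8]]
[[0.0, 0.0, 0.0, 0.0, 0.0, 17.0, 8], [0.0, 0.0, 0.0, 0.0, 0.0, 17.0, 8]]
```

jog_arm(
  motion=[
    [0,0,0,0,0,-50,8],
    [0,0,0,0,0,-51,8],
    [0,0,0.55,-40,2.6,-30,8],
    [0,0,0.55,-40,3,-30,8],
    [0,0,0.55,-40,3.4,-30,8],
    [0,0,0.55,-40,3.9,-30,8],
    [0,0,0.5,-49,5.7,5,8],
    [0,0,0.5,-49,6.1,5,8],
    [0,0,0.5,-49,6.6,5,8],
    [0,0,0.5,-49,7,5,8],
  ],
)

```text
t: 22.1
eef_pos: [520.1, -215.9, 290.0]
tcp_rot: [-3.141, 0.002, 1.574]
ft_force: [0.1, 0.5, -2.0]
opening: 0.161
grip_force: 30.0
```

jog_arm(
  motion=[
    [0,0,0,0,0,14,8],
    [0,0,0,0,0,14,8],
    [0,0,0,0,0,0,8],
  ],
)

```text
t: 22.48
eef_pos: [520.0, -213.3, 261.2]
tcp_rot: [-3.14, 0.001, 1.575]
ft_force: [0.3, -0.4, -1.4]
opening: 0.158
grip_force: 30.0
```

Run:
```python
from h import *
s=env.state();print(s['t'],s['eef_pos'],np.degrees(s['tcp_rot']),s['opening'],s['ft_force'],s['grip_force'])
c=cam('wrist');save(c,'p1.png');np.savez('p1.npz',**c)
W=wcloud(c);hsv=cv2.cvtColor(c['color'],cv2.COLOR_RGB2HSV)
k=(hsv[...,1]>100)&(hsv[...,0]>12)&(hsv[...,0]<32)&(np.abs(W[...,0]-520)<40)&(W[...,2]>175)&(W[...,2]<215)&(W[...,1]>-200)
p=W[k];print('key',len(p),p.min(0),p.max(0),np.median(p,0))
t=p[p[:,2]>np.median(p[:,2])-3];
for y in range(-200,-140,10):
    q=t[(t[:,1]>=y)&(t[:,1]<y+10)]
    if len(q)>5:print(y,len(q),q[:,0].min().round(1),q[:,0].max().round(1),np.median(q[:,2]).round(1))
fl=(np.abs(W[...,0]-520)<25)&(W[...,2]>140)&(W[...,2]<166)&(W[...,1]>-155)&(W[...,1]<-100)
for y in range(-156,-130,4):
    q=W[fl&(W[...,1]>=y)&(W[...,1]<y+4)]
    if len(q): g=q[q[:,2]<151];print(y,len(q),len(g),(g[:,0].min(),g[:,0].max()) if len(g) else '')
a=cv2.imread('pics/p1.png')[0:330,150:470];cv2.imwrite('pics/p1c.png',cv2.resize(a,(580,598),interpolation=3))
plan([519.7,-215.4,s['eef_pos'][2]],[180,0,90],8,n=1)
```

```text
22.475 [ 519.95506651 -213.28789284  261.1672383 ] [-1.79893061e+02  8.00173390e-02  9.02587959e+01] 0.15788443710691663 [ 0.28365424 -0.37029372 -1.3606257 ] 29.998463988304138
key 2416 [ 510.96205365 -199.99681455  179.07764001] [ 526.80638474 -152.26387414  190.57240902] [ 519.0365684  -175.11653674  188.57242614]
-200 470 511.3 526.7 188.6
-190 492 511.4 526.5 188.6
-180 510 511.5 526.8 188.6
-170 513 511.0 526.7 188.6
-160 417 511.6 526.0 188.6
-156 304 153 (np.float64(495.6039668026137), np.float64(544.4365079168666))
-152 417 148 (np.float64(495.0094693324343), np.float64(544.5065044801491))
-148 490 42 (np.float64(495.0169035343753), np.float64(544.5315919130459))
-144 459 49 (np.float64(495.0441868624698), np.float64(544.9310311288345))
-140 477 49 (np.float64(495.0455348647314), np.float64(544.332116917))
-136 463 47 (np.float64(495.00559907438117), np.float64(544.1866989618811))
-132 470 50 (np.float64(495.0099014595282), np.float64(544.8921980488124))
[[-0.04, 0.12, 0.27, -2.0, -0.6, 0.9, 8]]
```

View pics/p1c.png

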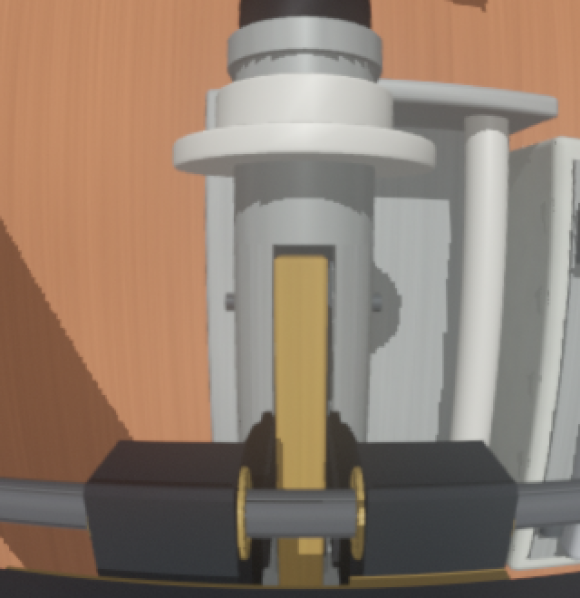

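The crop shows the key just over the slot. The slot end spans columns 273–335 and the key end 275–326, so the key is roughly 1 mm towards the robot and 2 mm too far +y. I'll correct both and lower it.

jog_arm(
  motion=[
    [0,0,0.2,-2,1,6,8],
    [0,0,0,0,0,8,8],
    [0,0,0,0,0,8,8],
    [0,0,0,0,0,0,8],
  ],
)

```text
t: 23.02
eef_pos: [521.2, -216.4, 239.6]
tcp_rot: [-3.141, 0.002, 1.571]
ft_force: [-0.3, -0.1, -1.2]
opening: 0.162
grip_force: 30.0
```

jog_arm(
  motion=[
    [0,0,0,0,0,0,24],
    [0,0,0,0,0,0,24],
    [0,0,0,0,0,-10,28],
    [0,0,0,0,0,-25,28],
    [0,0,0,0,0,-30,10],
    [0,0,0,0,0,0,0],
  ],
)

```text
t: 23.78
eef_pos: [521.9, -216.6, 308.1]
tcp_rot: [3.137, 0.005, 1.571]
ft_force: [-0.8, 1.1, 0.0]
opening: 0.14
grip_force: 0.0
```

```bash
cat > chk.py <<'E'
from h import *
import sys
s=env.state();print(s['t'],s['eef_pos'],np.degrees(s['tcp_rot']),s['opening'],s['ft_force'])
c=cam('wrist');save(c,sys.argv[1]+'.png');W=wcloud(c);hsv=cv2.cvtColor(c['color'],cv2.COLOR_RGB2HSV)
k=(hsv[...,1]>100)&(hsv[...,0]>12)&(hsv[...,0]<32)&(np.abs(W[...,0]-520)<40)&(W[...,2]>140)&(W[...,2]<185)&(np.abs(W[...,1]+216)<90)
p=W[k];print('key',len(p),p.min(0),p.max(0),np.median(p,0))
for y in range(-280,-140,10):
    q=p[(p[:,1]>=y)&(p[:,1]<y+10)]
    if len(q)>5:print(y,len(q),np.percentile(q[:,0],[2,98]).round(1),np.median(q[:,2]).round(1),'slope',np.polyfit(q[:,0],q[:,2],1)[0].round(3))
V=W.reshape(-1,3);q=V[(np.abs(V[:,0]-520)<30)&(V[:,2]>176)&(V[:,2]<190)&(np.abs(V[:,1]+216)<130)]
h=np.histogram(q[:,1],bins=range(-340,-80,3));print('disc',[(int(a),int(b)) for a,b in zip(h[1],h[0]) if b])
E
python3 chk.py q1
```

```text
23.775 [ 521.87140597 -216.57426843  308.07356381] [179.73797398   0.29487596  90.00163548] 0.1400916360307216 [-0.7572101   1.09660488  0.04268983]
key 2540 [ 512.8342893  -269.53839673  154.87410191] [ 528.72811184 -155.64848058  161.55564354] [ 520.61505517 -208.44610895  158.96436045]
-270 169 [513.6 528.4] 159.0 slope -0.029
-260 198 [512.9 528.3] 158.9 slope 0.006
-250 210 [513.  528.2] 159.0 slope -0.03
-240 211 [513.1 528.1] 159.1 slope -0.008
-230 221 [513.2 528. ] 159.0 slope -0.009
-220 222 [513.3 527.9] 159.0 slope -0.002
-210 232 [513.4 527.8] 159.0 slope -0.024
-200 235 [513.5 527.8] 158.9 slope -0.0
-190 234 [513.5 527.7] 158.9 slope -0.013
-180 247 [513.6 528.4] 159.0 slope -0.002
-170 252 [513.6 527.7] 159.0 slope -0.017
-160 109 [513.6 527.6] 158.7 slope -0.042
disc [(-313, 5), (-310, 83), (-307, 232), (-124, 45), (-121, 338), (-118, 332), (-115, 317), (-112, 80)]
```

Run:
```python
from h import *
s=plan([520,-93,300],[180,0,90],0,n=3)
s=plan([520,-93,252],[180,0,90],0,start=s,n=2)
```

```text
[[0.05, 0.08, 0.0, 41.1, -0.5, 2.0, 0], [0.05, 0.07, 0.0, 41.2, -0.5, 2.1, 0], [0.04, 0.08, 0.0, 41.1, -0.5, 2.1, 0]]
[[0.0, 0.0, 0.0, 0.0, 0.0, 24.0, 0], [0.0, 0.0, 0.0, 0.0, 0.0, 24.0, 0]]
```

jog_arm(
  motion=[
    [0,0,0,41,-0.5,2,0],
    [0,0,0,41,-0.5,2,0],
    [0,0,0,41,-0.5,3,0],
    [0,0,0,0,0,0,0],
    [0,0,0,0,0,24,0],
    [0,0,0,0,0,24,0],
    [0,0,0,0,0,0,0],
  ],
)

```text
t: 24.7
eef_pos: [519.7, -94.2, 248.7]
tcp_rot: [-3.14, 0.002, 1.57]
ft_force: [0.0, -0.3, -0.1]
opening: 0.002
grip_force: 0.0
```

jog_arm(
  motion=[
    [0,0,0,0,0,-3,0],
    [0,0,0,-8,0,0,0],
    [0,0,0,-8,0,0,0],
    [0,0,0,-8,0,0,0],
    [0,0,0,-8,0,0,0],
    [0,0,0,-8,0,0,0],
    [0,0,0,-8,0,0,0],
    [0,0,0,0,0,0,0],
  ],
)

```text
t: 25.7
eef_pos: [519.8, -142.2, 252.9]
tcp_rot: [3.141, 0.003, 1.57]
ft_force: [-0.3, -0.5, 0.1]
opening: 0.004
grip_force: 0.0
```

jog_arm(
  motion=[
    [0,0,0,-5,0,0,0],
    [0,0,0,-3,0,0,0],
    [0,0,0,0,0,0,0],
  ],
)

```text
t: 26.08
eef_pos: [519.7, -148.4, 253.0]
tcp_rot: [-3.141, 0.0, 1.57]
ft_force: [0.5, 11.0, 0.3]
opening: 0.005
grip_force: 5.5
```

```bash
python3 chk.py q2
```

```text
26.075 [ 519.74348256 -148.38800376  252.95929269] [-1.79976114e+02  8.98520753e-03  8.99751757e+01] 0.005160448253899571 [ 0.52816427 10.95387806  0.34436459]
key 58 [ 516.46663972 -217.04474296  158.12451956] [ 521.5706157  -208.16248508  160.07145333] [ 518.64990021 -211.18861139  158.99476024]
-220 43 [516.5 521.6] 159.0 slope -0.011
-210 15 [516.5 521.5] 158.8 slope -0.035
disc [(-139, 174), (-136, 19)]
```

jog_arm(
  motion=[
    [0,0,0,-3,0,0,0],
    [0,0,0,0,0,0,0],
  ],
)

```text
t: 26.38
eef_pos: [519.6, -149.2, 253.0]
tcp_rot: [-3.141, -0.004, 1.57]
ft_force: [2.0, 28.7, 4.4]
opening: 0.009
grip_force: 14.1
```

jog_arm(
  motion=[
    [0,0,0,10,0,0,0],
    [0,0,0,0,0,-50,0],
    [0,0,0,-50,0,0,0],
    [0,0,0,-50,0,0,0],
    [0,0,0,-50,0,0,0],
    [0,0,0,-50,0,0,0],
    [0,0,0,0,0,0,0],
    [0,0,0,0,0,0,0],
  ],
)

```text
t: 27.38
eef_pos: [519.7, -342.2, 303.4]
tcp_rot: [-3.141, 0.002, 1.57]
ft_force: [0.0, 0.9, 0.3]
opening: 0.004
grip_force: 0.0
```

```bash
python3 chk.py q3
python3 - <<'E'
from h import *
s=plan([520,-338,302],[180,0,90],0,n=1)
E
```

```text
27.375 [ 519.67913797 -342.19487116  303.38585101] [-1.79990997e+02  1.42959183e-01  8.99747518e+01] 0.004383961537068505 [0.04919061 0.94287533 0.30742187]
key 2645 [ 513.03234086 -278.40635233  146.18673971] [ 528.80041836 -171.56665633  161.46026291] [ 520.75385156 -226.6869395   158.93649436]
-280 211 [513.4 527.6] 158.8 slope -0.008
-270 256 [513.2 527.6] 158.9 slope 0.008
-260 264 [513.2 527.6] 159.0 slope -0.015
-250 252 [513.2 527.5] 158.9 slope 0.01
-240 256 [513.2 527.5] 159.0 slope 0.003
-230 267 [513.2 528.3] 159.0 slope 0.012
-220 247 [513.2 527.6] 158.9 slope -0.037
-210 239 [513.2 527.6] 159.0 slope 0.005
-200 232 [513.2 527.6] 158.9 slope -0.001
-190 235 [513.1 527.7] 158.9 slope -0.007
-180 186 [513.1 527.7] 158.9 slope 0.004
disc [(-319, 11), (-316, 276), (-313, 333), (-310, 325), (-307, 197)]
[[0.01, 0.15, 0.02, 3.7, 0.1, 1.6, 0]]
```

jog_arm(
  motion=[
    [0,0,0,3,0,24,0],
    [0,0,0,0,0,25,0],
    [0,0,0,0,0,0,0],
    [0,0,0,8,0,0,0],
    [0,0,0,8,0,0,0],
    [0,0,0,8,0,0,0],
    [0,0,0,8,0,0,0],
    [0,0,0,8,0,0,0],
    [0,0,0,8,0,0,0],
    [0,0,0,0,0,0,0],
  ],
)

```text
t: 28.68
eef_pos: [519.8, -290.6, 254.4]
tcp_rot: [-3.141, 0.002, 1.571]
ft_force: [0.6, -0.3, -0.8]
opening: 0.001
grip_force: 0.0
```

jog_arm(
  motion=[
    [0,0,0,5,0,0,0],
    [0,0,0,4,0,0,0],
    [0,0,0,2,0,0,0],
    [0,0,0,0,0,0,0],
  ],
)

```text
t: 29.18
eef_pos: [519.8, -282.4, 254.5]
tcp_rot: [3.141, 0.007, 1.571]
ft_force: [-2.9, -15.4, -3.3]
opening: 0.005
grip_force: 8.0
```

jog_arm(
  motion=[
    [0,0,0,2,0,0,0],
    [0,0,0,0,0,0,0],
    [0,0,0,-10,0,0,0],
    [0,0,0,-4,0,-30,0],
    [0,0,0,30,0,-40,0],
    [0,0,0,45,0,-20,0],
    [0,0,0,0,0,0,0],
    [0,0,0,0,0,0,0],
  ],
)

```text
t: 30.18
eef_pos: [519.8, -217.1, 344.0]
tcp_rot: [-3.142, 0.002, 1.571]
ft_force: [0.5, 0.0, 0.6]
opening: 0.006
grip_force: 0.0
```

```bash
python3 chk.py q4
python3 - <<'E'
from h import *
cv2.imwrite('pics/q4c.png',cv2.imread('pics/q4.png')[0:330,150:470])
c=cam('scene');W=cloud(c);k=(np.abs(W[...,0]-520)<60)&(W[...,2]>172)&(W[...,2]<190)&(np.abs(W[...,1]+216)<130);h=np.histogram(W[k][:,1],bins=range(-340,-80,4));print([(int(a),int(b)) for a,b in zip(h[1],h[0]) if b])
E
```

```text
30.175 [ 519.84911305 -217.14023854  343.97600122] [-1.79997896e+02  1.33945557e-01  9.00305487e+01] 0.0059908421859536445 [0.49980377 0.03903397 0.5949201 ]
key 1028 [ 513.11073653 -247.6245561   156.79611983] [ 528.2080707  -182.53093281  161.01464381] [ 520.53868597 -212.27915444  159.0173788 ]
-250 62 [513.9 528.2] 158.8 slope -0.007
-240 161 [513.9 528.1] 159.0 slope 0.01
-230 161 [514. 528.] 159.0 slope -0.024
-220 171 [514.  527.9] 159.0 slope 0.018
-210 169 [514.  527.8] 159.0 slope 0.006
-200 170 [514.1 527.7] 159.1 slope -0.014
-190 134 [513.2 527.7] 159.0 slope 0.02
disc [(-172, 4), (-169, 241), (-166, 225), (-163, 256), (-160, 23)]
[(-272, 7), (-268, 12), (-264, 10), (-260, 4), (-172, 3), (-168, 7), (-164, 13), (-160, 7)]
```

View pics/q4c.png

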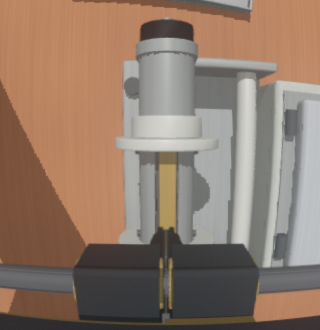

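The picture shows both discs closed in over the key's ends at rows ~143 and ~237, with the key flat between them and the fingers clear above. I'll hand in the job.

```bash
python3 -c "
from cell import env
print(env.job_done())"
```

```text
the job is handed in; nothing more can be done
None
```

I handed in the job at about 30 s, with the keyway up, the core key flat and fully down in it, and both side discs at their stops over its ends; the hand-in returned no verdict.

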